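# Hold the guard plate against the printer cart's sprung rail

### The job

Lift the guard plate up out of its wooden stand, turn it round so that its bare plywood face goes against the front of the sprung grey rail and its blue face looks out, and set it upright, flat on the rail, centred on the red line with its lower edge level with the rail's lower edge. Push it against the rail with a steady force of about 10 newtons (never as much as 20) and keep hold of it there: the program finishes while you are still gripping and pressing, so that someone can drive the screws. Touch the rail only with the plate, and leave the other things on the cart where they are.

Things in the scene. Friction and masses are not known exactly. Their poses are not given: they have to be found in the camera images.
- guard: Loose upright plate, 14 mm thick (own x) x 120 mm wide (y) x 110 mm high (z), about 0.13 kg: 9 mm plywood, 5 mm blue plastic. Origin: centre of its underside. Own +x points out of the bare plywood face, -x out of the blue face, z up. It starts in the stand's slot, underside 12 mm above the cart top. Grip it across its thickness at the top, by no more than the top 40 mm.
- guard_wood (a point): Point at the centre of the width of the guard's bare plywood face, on its lower edge (guard own x = +7 mm, y = 0, z = 0); axes as the guard's.
- rail: Sprung grey bar, 16 mm thick (x) x 200 wide (y) x 60 high (z), red line up its middle. Origin: middle of the lower edge of its front face, 30 mm above the cart top. Own x points square into the front face, away from the robot; y along the rail; z up. It slides only along +x, on springs of 700 N/m, no force at rest (10 N: 14 mm; stop at 35 mm). A rightly placed guard stands 50 mm above the rail.
- bracket: Fixed steel bracket of the rail's springs. Origin on the cart top, right below the rail's origin as it rests unpushed; axes as the rail's. Base 12 mm high, 200 mm wide, from x = 20 to 110 mm; two posts 30 mm wide, 80 mm high at x = 80 to 90 mm, y = +/-65 mm. The rail's travel is the x of its origin in this frame.
- stand: Fixed dark wooden stand: base 75 mm (x) x 150 mm (y) x 12 mm, with two walls along y whose tops are 40 mm above the cart top, leaving a slot 19 mm wide and 28 mm deep, open at both ends, in which the guard stands. Origin: centre of the underside; the slot runs along own y.
- punch: Blue plastic hole punch, 80 x 115 x 60 mm high, loose, origin at centre of underside. Leave alone.
- cup: Stainless pencil cup, 76 mm across, 100 mm high (pencils to 160 mm), loose, origin at centre of underside. Leave alone.
- tape: Black tape dispenser, 60 x 140 x 80 mm high, loose, origin at centre of underside. Leave alone.
- stamp: Pale wooden stamp block, 70 x 45 x 28 mm high, loose, origin at centre of underside. Leave alone.
- driver: Screwdriver with orange handle, 190 mm long, lying along its own x on the cart, handle to -x, loose. Leave alone.
- screwbox: Small open green box of brass screws, 80 x 60 x 25 mm high, loose, origin at centre of underside. Leave alone.
There are look-alikes about, which are no part of the job. Leave any pink look-alike of the bracket alone. Several things have the shape of the stand; the one meant has the colours described above.

How it is judged:
On the way:
1. the guard is lifted up clear of its stand, in the fingers (height (world z) of guard above 0.045 m and contact force between the fingers and guard above 1 N and contact force between guard and stand below 0.1 N), for 0.2 s.
At the end, for the whole second after the job is handed in: The fingers hold the guard off the cart, bare wood face flat on the rail and upright (0.1 rad), lower edges level within 10 mm, centred on the red line within 12 mm, pressing the rail with 6 to 14 N, steady (under 10 mm/s) through the last second; the robot itself does not touch the rail (contact force between guard and rail between 6 and 14 N and x of guard_wood in the frame of rail between -0.006 and 0.006 m and x of guard in the frame of rail below -0.002 m and y of guard_wood in the frame of rail between -0.012 and 0.012 m and z of guard_wood in the frame of rail between -0.01 and 0.01 m and angle between the x axis of guard and the x axis of rail, either way round below 0.1 rad and angle between the z axis of guard and the z axis of rail, either way round below 0.1 rad and contact force between the fingers and guard above 1 N and contact force between each of the arm, the fingers and rail below 0.5 N and linear speed of each of guard, rail below 0.01 m/s); the arm keeps its last pose, push and grip.
It fails at once if the rail is pushed with 20 N or more (contact force between anything else and rail above 20 N).
It fails at once if the fingers or arm push on the rail (contact force between any of the fingers, the arm and rail above 2 N).
It fails at once if one of the other things on the cart is shifted by more than 20 mm (distance of any of punch, cup, tape, stamp, driver, screwbox from where it was at the start of the episode above 0.02 m).
It also fails if it takes over 48 s, if anything falls off the work surface, if the arm or the gripper's body presses on something with over 40 N, if the wrist force passes 120 N, or if a joint passes its speed limit or range.

### The arm

A 6-joint arm with a two-finger parallel gripper is mounted at the origin on the work surface. World frame = base frame: x ahead of the robot, y to its left, z up, the work surface at z = 0. Lengths are in m, angles in rad, forces in N, time in s.
With the tool pointing down it reaches from about 0.35 to 0.85 m from the base axis. Payload 8.1 kg.
Tool frame: the origin (TCP) lies on the centre line of the jaws, within the pads' length; the fingertips stand 17 mm ahead of it and the grasp point (between the pads) lies 2 mm behind it; z points along the fingers, y is the line along which they close (so a half turn about z gives the same grasp; the last joint's range is limited). The gripper opens to 93 mm and grips with 3 to 60 N. Pads are 15 mm wide; open, the fingers measure 128 mm over their backs; the gripper's body (75 mm by 188 mm) begins 65 mm behind the grasp point.
Start: joints at [-1.331, 0.13, 1.488, -0, 1.523, -0.085], TCP at [0.191, -0.569, 0.236] pointing down, gripper open.
Joint ranges: [-2.96, 2.96], [-0.89, 2.26], [0.02, 2.5], [-1.34, 4.48], [0, 2.73], [-2.66, 2.66]. Speed limits (rad/s): [2.39, 2.39, 2.79, 3.14, 3.14, 3.14].

### API

Orientations are given as a rotation vector (axis times angle).
In Python, from plant import telemetry, viewer, order gives the robot as it stands.
- The arm moves only by the tool send_rows, never from a script. Its argument "plan" is a list that holds one entry, the list of rows, each a list of 5 numbers: the closure, from -1 (fully open) to 1 (shut), then the shift along the world's x, y, z normalised to -1 to 1, where 1 is 0.2 m, then the turn about the world's z normalised to -1 to 1, where 1 is 60 degrees. A call has 1 to 20 rows; each row is the pose to reach, as a shift and turn from the pose commanded when the call began; what a row does not reach only later rows make up. A row lasts 1/12 s, in which the tool goes at most 41.7 mm and 7.16 degrees, less where a joint would pass 70% of its speed; a pose out of reach is approached as far as the arm can. A call with a number of a shift or a turn outside -1 to 1 is refused whole. A call with a gripper value outside its range is refused whole. The fingers move at their own pace and stop on an object; "force" is the grip in N (left out, the last holds). Time passes only in rows, so rows that repeat a pose let the fingers close. It gives the time, the measured TCP pose, the force, the opening and the grip force at its end, in the units of the state.
- telemetry.read_state(): the state, without advancing time (a new reading comes with each control period).
- viewer.read_camera(name): name is "scene" or "top"; returns (picture, depth): 384x512x3 uint8, blue, green, red; 384x512 float32, m along the optical axis (not along the pixel's ray), 0 where there is no reading.
- viewer.calibration(name): a dict with "camera_matrix" (3x3 intrinsics, pixels), "dist_coeffs" ([k1, k2, p1, p2, k3] as OpenCV has them; the pictures are not rectified), "extrinsics" (4x4, takes a point from camera to world coordinates). Camera axes: x right, y up, looking along -z (the intrinsics and any distortion apply to the point x, -y, -z); pixel columns grow to the right and rows downward; lengths in m; the calibration is good to about 2 mm. A picture is of the moment at which its call begins. calibration takes no time and is no camera call.
- order.close_job(): hands the job in; it is judged then, once.
The state is a dict: "t": time; "q": joint angles; "dq": joint speeds; "joint_torque": joint torques, N m; "tool_pos": TCP position; "orientation": TCP orientation; "force": force on the tool from outside, world axes, zero at the start; "wrist_torque": the same for the moment, N m; "opening": finger opening in m; "gripper_force": force on a finger pad.
Only numpy, scipy, OpenCV 4.12 (cv2) and the standard library are available. Lean on these libraries where they do the work, as an engineer would, in place of code of your own. Each camera call takes 0.05 s, during which the arm holds its last target. There are 200 camera calls.

## Working session

There is one attempt and no reset: what is moved stays moved. The work goes in short steps, Python scripts to look and compute and a tool call to move; the robot and the scene stay as the last step left them, time stands still between calls to the robot, and variables do not carry over. Pictures are saved under pics/ and viewed, at most 10 in all, crops included, and the job is handed in when it is done.

Besides the shell and the picture viewer there is one more tool, called as name([rows], argument=value, ...), one row to a line, values as JSON. send_rows: Moves the arm, as the interface text tells. Scaled input: -1 to 1 covers 0.2 m each way for a shift and 60 degrees each way for a turn. Its arguments: {"type":"object","properties":{"plan":{"type":"array"},"force":{"type":"number"}},"required":["plan"]}

```bash
mkdir -p pics; ls; cat > h.py <<'E'
import numpy as np, cv2
from plant import telemetry, viewer, order
def shot(n):
    im,d=viewer.read_camera(n); return np.array(im),np.array(d)
def cal(n):
    c=viewer.calibration(n); return np.array(c["camera_matrix"]),np.array(c["dist_coeffs"]),np.array(c["extrinsics"])
def rays(n,px):
    K,D,E=cal(n); u=cv2.undistortPoints(np.array(px,float).reshape(-1,1,2),K,D).reshape(-1,2)
    d=np.c_[u[:,0],-u[:,1],-np.ones(len(u))]@E[:3,:3].T
    return E[:3,3],d
def plane(n,px,z):
    o,d=rays(n,px); return o+d*((z-o[2])/d[:,2])[:,None]
def deep(n,px,dep):
    o,d=rays(n,px); return o+d*np.array([dep[int(round(v)),int(round(u))] for u,v in px])[:,None]
E
python3 - <<'E'
from h import *
print(telemetry.read_state())
for n in("scene","top"):
    im,d=shot(n); cv2.imwrite(f"pics/{n}0.png",im); np.save(f"{n}0.npy",d); print(n,cal(n)[2].round(3).tolist(), (d>0).mean())
E
```

```text
pics
{'t': 0.0, 'q': array([-1.33142608e+00,  1.31150762e-01,  1.48927233e+00, -2.12577660e-05,
        1.52303605e+00, -8.53819615e-02]), 'dq': array([-2.78735898e-04,  3.45030333e-05, -8.71849452e-04, -1.44321154e-04,
       -2.72923306e-03,  1.35619512e-05]), 'joint_torque': array([-1.87318906e-04, -5.59835386e+01, -4.91760814e+01,  7.67619233e-02,
        3.55629169e-02, -1.94712729e-04]), 'tool_pos': array([ 0.19133744, -0.56809263,  0.23459748]), 'orientation': array([-3.09843282e+00, -5.07581906e-01,  2.58613259e-04]), 'force': array([ 0.31317621, -0.72287302,  0.25694021]), 'wrist_torque': array([ 0.01642222,  0.01933265, -0.00132477]), 'gripper_force': 0.0, 'opening': 0.09261127324520463}
scene [[-0.829, -0.4, 0.391, 0.887], [0.559, -0.591, 0.581, 0.545], [-0.002, 0.7, 0.714, 0.735], [0.0, 0.0, 0.0, 1.0]] 0.9959971110026041
top [[0.004, 0.999, -0.046, 0.468], [-1.0, 0.006, 0.022, -0.007], [0.022, 0.046, 0.999, 1.127], [0.0, 0.0, 0.0, 1.0]] 0.9959818522135416
```

View pics/scene0.png

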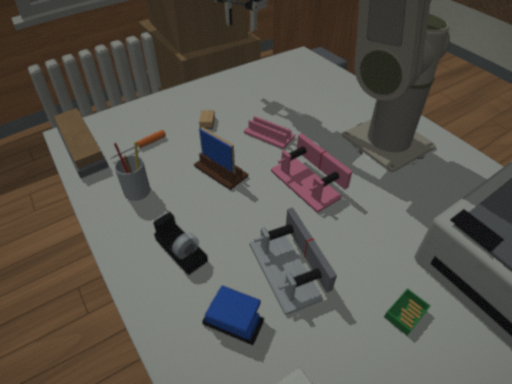

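View pics/top0.png

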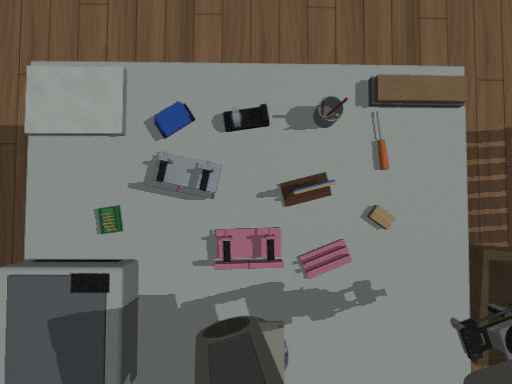

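The scene view shows the guard in the dark stand at about (218,155), its blue face towards the camera (away from the robot). The grey rail is at (310,250), with its front towards the robot. In the top view the guard is at (313,186) and the rail's top edge at (180,188), with the red mark near (179,188). The pink bracket and the pink stand are decoys.

```bash
cat > m.py <<'E'
from h import *
def cloud(n,im,dep):
    H,W=dep.shape; uv=np.stack(np.meshgrid(np.arange(W),np.arange(H)),-1).reshape(-1,2)
    o,d=rays(n,uv); return (o+d*dep.reshape(-1,1)).reshape(H,W,3)
def rect(P):
    r=cv2.minAreaRect((P[:,:2]*1000).astype(np.float32)); return [np.round(x,1) for x in (r[0],r[1],r[2])]
def masks(n,im):
    h=cv2.cvtColor(im,cv2.COLOR_BGR2HSV); return h
E
python3 - <<'E'
from m import *
for n in("scene","top"):
    im=cv2.imread(f"pics/{n}0.png"); dep=np.load(f"{n}0.npy"); C=cloud(n,im,dep); h=masks(n,im)
    K,_,_=cal(n); print(n,K.round(1).tolist())
    blue=(h[...,0]>100)&(h[...,0]<130)&(h[...,1]>120)&(h[...,2]>50)
    g=np.zeros_like(blue); 
    if n=="scene": g[120:185,185:250]=1
    else: g[165:210,275:340]=1
    P=C[blue&g]; print("blue guard",len(P),np.percentile(P,[2,50,98],axis=0).round(3).tolist(),rect(P))
    if n=="scene":
        Q=P[(P[:,2]>.05)&(P[:,2]<.11)]; c=Q.mean(0); v=np.linalg.svd(Q-c)[2][2]; print("plane",c.round(4),v.round(3), np.abs((Q-c)@v).mean())
    # guard tops by height
    gz=g&(C[...,2]>.105)&(C[...,2]<.14); P=C[gz]; print("guard high",len(P)); 
    if len(P)>5: print(P.mean(0).round(4),rect(P))
    # stand tops
    dark=g&(C[...,2]>.034)&(C[...,2]<.047); P=C[dark]; print("stand",len(P),rect(P),P.mean(0).round(4))
    s=np.zeros_like(blue)
    if n=="scene": s[200:300,270:340]=1
    else: s[145:210,135:230]=1
    red=s&((h[...,0]<8)|(h[...,0]>172))&(h[...,1]>110); P=C[red]; print("red",len(P)); print(P.round(3).tolist()[:12], np.argwhere(red)[:12].tolist())
    r=s&(C[...,2]>.084)&(C[...,2]<.10); P=C[r]; print("rail top",len(P),P.mean(0).round(4),rect(P))
    if n=="scene":
        # rail back
        pass
E
```

```text
scene [[376.4, 0.0, 253.5], [0.0, 376.4, 191.6], [0.0, 0.0, 1.0]]
blue guard 687 [[0.51, -0.232, 0.039], [0.525, -0.175, 0.082], [0.539, -0.125, 0.122]] [array([679.5, 169. ]), array([856. ,  73.2]), np.float64(66.0)]
plane [ 0.5248 -0.177   0.0806] [-0.967 -0.254  0.005] 0.0007642529208984085
guard high 318
[ 0.5213 -0.1776  0.1176] [array([ 520.2, -183.5]), array([ 18.3, 123.3]), np.float64(13.2)]
stand 274 [array([ 429., -200.]), array([222.6, 142.7]), np.float64(15.4)] [ 0.521  -0.1668  0.0398]
red 8
[[0.513, 0.206, 0.09], [0.511, 0.207, 0.09], [0.51, 0.208, 0.09], [0.521, 0.205, 0.091], [0.518, 0.205, 0.09], [0.516, 0.206, 0.089], [0.515, 0.208, 0.091], [0.522, 0.206, 0.09]] [[239, 310], [239, 311], [239, 312], [240, 307], [240, 308], [240, 309], [240, 310], [241, 307]]
rail top 618 [0.5166 0.2144 0.089 ] [array([513.9, 206.4]), array([200.1,  18.4]), np.float64(77.8)]
top [[357.8, 0.0, 259.9], [0.0, 357.8, 188.5], [0.0, 0.0, 1.0]]
blue guard 67 [[0.51, -0.233, 0.012], [0.525, -0.173, 0.121], [0.539, -0.122, 0.124]] [array([ 526. , -178.9]), array([  6.3, 118.3]), np.float64(14.8)]
guard high 211
[ 0.5201 -0.1799  0.1214] [array([ 520.5, -181.4]), array([ 13.9, 120.6]), np.float64(14.6)]
stand 242 [array([ 518.3, -172.9]), array([ 34.8, 139.2]), np.float64(14.5)] [ 0.5183 -0.1728  0.0395]
red 6
[[0.521, 0.206, 0.094], [0.518, 0.207, 0.09], [0.515, 0.206, 0.093], [0.513, 0.21, 0.088], [0.51, 0.209, 0.092], [0.507, 0.209, 0.091]] [[186, 178], [187, 178], [188, 178], [189, 177], [190, 177], [191, 177]]
rail top 379 [0.5144 0.2071 0.0897] [array([514.4, 207.1]), array([180.7,  96.1]), np.float64(52.5)]
```

```bash
python3 - <<'E'
import cv2,numpy as np
a=cv2.imread("pics/top0.png"); b=cv2.imread("pics/scene0.png")
o=np.hstack([cv2.resize(a[140:215,135:235],(400,300),interpolation=2),cv2.resize(a[150:225,260:360],(400,300),interpolation=2)])
p=np.hstack([cv2.resize(b[205:295,250:370],(400,300),interpolation=2),cv2.resize(b[120:195,175:275],(400,300),interpolation=2)])
cv2.imwrite("pics/crop1.png",np.vstack([o,p]))
E
```

```text
(no output)
```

View pics/crop1.png

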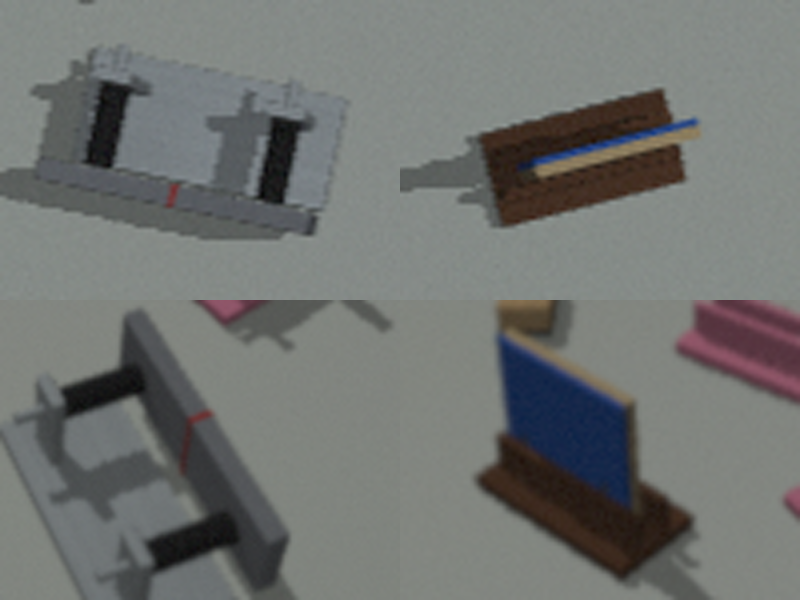

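The crops show the red line at the middle of the rail's top. The guard stands in the stand with its wood face towards the robot and its blue face away.

- **Guard:** centre (0.5205, -0.181), top 0.122, blue face normal at yaw 14.7°. These match the sizes given.
- **Rail:** front centre about (0.506, 0.208), top 0.090, normal at -12.2°.

Next I move above the guard, turning the tool's y to -165.3° so that the +153° turn afterwards stays inside joint 6's range.

send_rows([
  [[-1,0.08,0.08,0.01,-0.08],[-1,0.16,0.16,0.02,-0.16],[-1,0.25,0.25,0.03,-0.25],[-1,0.33,0.33,0.04,-0.33],[-1,0.42,0.42,0.05,-0.42],[-1,0.5,0.5,0.06,-0.5],[-1,0.58,0.58,0.07,-0.58],[-1,0.67,0.67,0.08,-0.67],[-1,0.75,0.75,0.1,-0.75],[-1,0.83,0.83,0.1,-0.83],[-1,0.92,0.92,0.1,-0.92],[-1,1,1,0.1,-1],[-1,1,1,0.1,-1]],
], force=50)

```text
t: 1.18
tool_pos: [0.3937, -0.3658, 0.2552]
orientation: [-2.936, 1.113, 0.0]
force: [-0.5, 0.1, 0.1]
opening: 0.0932
gripper_force: 0.0
```

send_rows([
  [[-1,0.08,0.12,0,-0.07],[-1,0.16,0.24,0,-0.14],[-1,0.25,0.36,0,-0.21],[-1,0.33,0.47,0,-0.28],[-1,0.41,0.59,0,-0.35],[-1,0.49,0.7,0,-0.42],[-1,0.57,0.82,0,-0.5],[-1,0.648,0.94,0,-0.565],[-1,0.648,0.94,0,-0.565],[-1,0.648,0.94,0,-0.565],[-1,0.648,0.94,0,-0.565],[-1,0.648,0.94,0,-0.565]],
])

```text
t: 2.18
tool_pos: [0.5205, -0.1816, 0.2554]
orientation: [2.487, -1.918, -0.001]
force: [-1.0, 0.5, 0.1]
opening: 0.0928
gripper_force: 0.0
```

```bash
cat >> h.py <<'E'
from scipy.spatial.transform import Rotation as R
def st():
    s=telemetry.read_state(); y=R.from_rotvec(s["orientation"]).as_matrix()
    print("t",s["t"],"pos",s["tool_pos"].round(4),"yaw_y",np.degrees(np.arctan2(y[1,1],y[0,1])).round(2),"z",y[:,2].round(3),"F",s["force"].round(2),"op",round(s["opening"],4),s["gripper_force"],"q6",s["q"][5].round(3)); return s
E
python3 -c "
from h import *
st()"
```

```text
t 2.1833 pos [ 0.5205 -0.1816  0.2554] yaw_y -165.27 z [-0.001 -0.    -1.   ] F [-1.01  0.55  0.14] op 0.0928 0.0 q6 2.456
```

send_rows([
  [[-1,0,0,-0.12,0],[-1,0,0,-0.25,0],[-1,0,0,-0.37,0],[-1,0,0,-0.5,0],[-1,0,0,-0.6,0],[-1,0,0,-0.7,0],[-1,0,0,-0.75,0],[-1,0,0,-0.75,0],[1,0,0,-0.75,0],[1,0,0,-0.75,0],[1,0,0,-0.75,0],[1,0,0,-0.75,0],[1,0,0,-0.75,0],[1,0,0,-0.75,0],[1,0,0,-0.75,0],[1,0,0,-0.75,0],[1,0,0,-0.75,0],[1,0,0,-0.75,0]],
], force=50)

```text
t: 3.68
tool_pos: [0.5211, -0.1806, 0.1056]
orientation: [2.488, -1.919, -0.0]
force: [0.3, 0.2, 0.8]
opening: 0.0307
gripper_force: 0.0
```

send_rows([
  [[1,0,0,0,0],[1,0,0,0,0],[1,0,0,0,0],[1,0,0,0,0],[1,0,0,0,0],[1,0,0,0,0],[1,0,0,0,0],[1,0,0,0,0]],
])

```text
t: 4.35
tool_pos: [0.521, -0.1806, 0.1055]
orientation: [2.487, -1.919, -0.0]
force: [0.6, 0.5, -1.8]
opening: 0.0141
gripper_force: 50.0
```

send_rows([
  [[1,0,0,0.03,0],[1,0,0,0.08,0],[1,0,0,0.14,0],[1,0,0,0.22,0],[1,0,0,0.3,0],[1,0,0,0.4,0],[1,0,0,0.5,0],[1,0,0,0.57,0],[1,0,0,0.6,0],[1,0,0,0.6,0],[1,0,0,0.6,0],[1,0,0,0.6,0]],
])

```text
t: 5.35
tool_pos: [0.5205, -0.1804, 0.2246]
orientation: [2.487, -1.919, -0.002]
force: [-0.0, -0.7, -1.8]
opening: 0.0136
gripper_force: 50.0
```

```bash
python3 - <<'E'
from m import *
st()
im,d=shot("scene"); cv2.imwrite("pics/s1.png",im)
h=masks("scene",im); C=cloud("scene",im,d)
b=(h[...,0]>100)&(h[...,0]<130)&(h[...,1]>120)&(h[...,2]>50)&(C[...,2]>.1)&(abs(C[...,0]-.52)<.08)&(abs(C[...,1]+.18)<.1)
P=C[b]; c=P.mean(0); print(len(P),np.percentile(P,[1,50,99],axis=0).round(3).tolist(),np.linalg.svd(P-c)[2][2].round(3))
im,d=shot("top"); C=cloud("top",im,d); u=C[150:205,130:235].reshape(-1,3)
for lo,hi in((.086,.096),(.0875,.094)):
    P=u[(u[:,2]>lo)&(u[:,2]<hi)]; P=P[abs((P[:,:2]-[.514,.207])@[.977,-.211])<.014]; c=P.mean(0); v=np.linalg.svd((P-c)[:,:2])[2]; t=(P-c)[:,:2]@v[0]; w=(P-c)[:,:2]@v[1]
    print(len(P),c.round(4),np.degrees(np.arctan2(v[0][1],v[0][0])).round(2),np.ptp(t),np.percentile(w,[1,99]),c[:2]+v[0]*(t.max()+t.min())/2)
    print(rect(P))
E
```

```text
t 5.35 pos [ 0.5205 -0.1804  0.2246] yaw_y -165.29 z [-0.001  0.001 -1.   ] F [-0.02 -0.66 -1.84] op 0.0136 49.99756693840027 q6 2.458
912 [[0.51, -0.233, 0.136], [0.524, -0.167, 0.185], [0.541, -0.123, 0.24]] [-0.966 -0.259  0.008]
369 [0.5139 0.207  0.0899] 78.36 0.19728693821735815 [-0.00776723  0.00789983] [0.51419173 0.20829324]
[array([514.2, 208.3]), array([197.3,  16.1]), np.float64(78.2)]
331 [0.5138 0.2065 0.0901] 78.31 0.19556943516423203 [-0.00767511  0.0078509 ] [0.51402637 0.20745194]
[array([514.1, 207.5]), array([195.6,  16.1]), np.float64(78.2)]
```

View pics/s1.png

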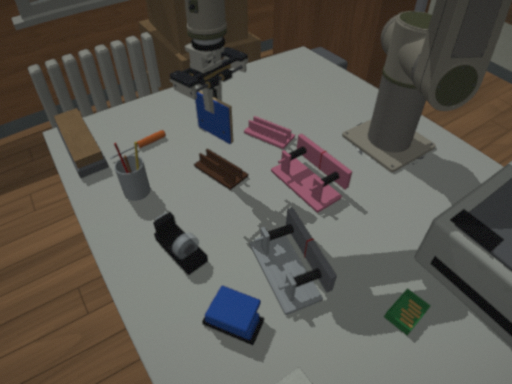

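The guard hangs upright in the fingers at (213,115), with the stand empty at (220,168). Its underside is at about 0.132 and its yaw has not changed. I now carry it to a standoff in front of the rail, turning it by +153.3°.

send_rows([
  [[1,-0.01,0.06,0,0.08],[1,-0.025,0.12,0,0.16],[1,-0.04,0.19,0,0.25],[1,-0.05,0.25,0,0.33],[1,-0.06,0.31,0,0.42],[1,-0.075,0.38,0,0.5],[1,-0.09,0.44,0,0.58],[1,-0.1,0.5,0,0.67],[1,-0.11,0.56,0,0.75],[1,-0.125,0.63,0,0.83],[1,-0.14,0.69,0,0.92],[1,-0.15,0.75,0,1],[1,-0.15,0.75,0,1]],
])

```text
t: 6.53
tool_pos: [0.4903, -0.0288, 0.2247]
orientation: [-3.114, 0.408, 0.003]
force: [-0.9, -0.2, -1.6]
opening: 0.0139
gripper_force: 50.0
```

send_rows([
  [[1,-0.01,0.06,0,0.08],[1,-0.025,0.12,0,0.16],[1,-0.04,0.19,0,0.25],[1,-0.05,0.25,0,0.33],[1,-0.06,0.31,0,0.42],[1,-0.075,0.38,0,0.5],[1,-0.09,0.44,0,0.58],[1,-0.1,0.5,0,0.67],[1,-0.11,0.56,0,0.75],[1,-0.125,0.63,0,0.83],[1,-0.14,0.69,0,0.92],[1,-0.15,0.75,0,1],[1,-0.15,0.75,0,1]],
])

```text
t: 7.62
tool_pos: [0.4606, 0.1205, 0.2249]
orientation: [-2.902, -1.2, 0.002]
force: [-0.2, -0.4, -1.8]
opening: 0.0132
gripper_force: 50.0
```

send_rows([
  [[1,-0.01,0.06,0,0.07],[1,-0.02,0.13,0,0.14],[1,-0.03,0.19,0,0.21],[1,-0.04,0.26,0,0.28],[1,-0.045,0.32,0,0.35],[1,-0.05,0.38,0,0.42],[1,-0.06,0.45,0,0.49],[1,-0.065,0.51,0,0.555],[1,-0.065,0.51,0,0.555],[1,-0.065,0.51,0,0.555],[1,-0.065,0.51,0,0.555]],
])

```text
t: 8.53
tool_pos: [0.4483, 0.2205, 0.2253]
orientation: [2.445, 1.972, -0.001]
force: [-0.4, -0.3, -1.6]
opening: 0.0139
gripper_force: 50.0
```

```bash
cat > look.py <<'E'
from m import *
import sys
k=sys.argv[1]; s=st(); tp=s["tool_pos"]
im,d=shot("scene"); cv2.imwrite(f"pics/s{k}.png",im); C=cloud("scene",im,d); hsv=masks("scene",im)
n=np.array([.9785,-.206,0]); w=np.array([.206,.9785,0]); o=np.array([.5062,.2091,.03])
def loc(P): q=P-o; return np.c_[q@n,q@w,q[:,2]]
for nm in("scene","top"):
    if nm=="top": im,d=shot("top"); cv2.imwrite(f"pics/t{k}.png",im); C=cloud("top",im,d); hsv=masks("top",im)
    L=loc(C.reshape(-1,3)).reshape(C.shape); near=(np.linalg.norm((C-tp)[...,:2],axis=-1)<.12)
    wood=near&(hsv[...,0]>8)&(hsv[...,0]<24)&(hsv[...,1]>70)
    blue=near&(hsv[...,0]>100)&(hsv[...,0]<130)&(hsv[...,1]>120)
    for a,m in(("wood",wood),("blue",blue)):
        P=L[m]
        if len(P)>15:
            print(nm,a,len(P),(np.percentile(P,[2,50,98],axis=0)*1000).round(1).tolist())
            c=P.mean(0); v=np.linalg.svd(P-c)[2]; print("  axes",v[0].round(3),v[2].round(3))
    r=L[(abs(L[...,0])<.06)&(abs(L[...,1])<.11)&(abs(L[...,2]-.06)<.006)&(hsv[...,1]<70)]
    if len(r): print(nm,"railtop",len(r),(np.percentile(r,[2,50,98],axis=0)*1000).round(1).tolist())
E
python3 look.py 2
```

```text
t 8.5333 pos [0.4483 0.2205 0.2253] yaw_y -12.22 z [-0.    -0.001 -1.   ] F [-0.4  -0.26 -1.55] op 0.0139 49.9975311756134 q6 0.568
scene wood 1655 [[-80.0, -52.6, 108.8], [-52.5, 21.2, 168.7], [-22.1, 62.1, 296.9]]
  axes [-0.046 -0.026 -0.999] [-0.998 -0.044  0.047]
scene blue 19 [[-67.2, -4.1, 210.1], [-65.1, 4.0, 211.7], [-62.6, 19.1, 213.4]]
  axes [-0.061 -0.997  0.043] [-0.438  0.066  0.896]
scene railtop 600 [[0.3, -96.0, 54.6], [9.2, 13.8, 59.1], [16.3, 97.3, 61.5]]
top wood 105 [[-60.5, -56.1, 118.4], [-54.6, -39.7, 208.2], [-24.5, -16.2, 285.8]]
  axes [-0.007  0.039 -0.999] [-0.986  0.166  0.013]
top blue 40 [[-66.1, -55.9, 121.9], [-64.2, -39.1, 211.6], [-49.7, -6.3, 299.3]]
  axes [-0.077 -0.212 -0.974] [-0.997  0.032  0.072]
top railtop 235 [[0.4, -96.4, 55.5], [7.4, -36.7, 60.0], [15.7, 75.6, 63.9]]
```

View pics/s2.png

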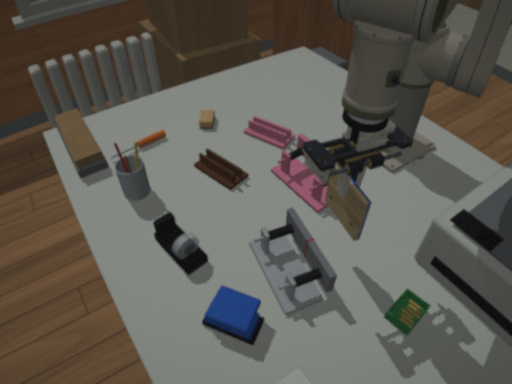

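The wood face now looks at the rail: plate at (350,200), rail at (310,250). I refit the plate's pose with a tighter mask before lowering.

```bash
cat >> look.py <<'E'
im=cv2.imread(f"pics/s{k}.png"); 
E
python3 - <<'E'
s=open('look.py').read().replace('near=(np','near=(abs(L[...,1])<.09)&(L[...,0]>-.09)&(L[...,0]<.02)&(L[...,2]<tp[2]-.03+.02)&(np').replace('im=cv2.imread(f"pics/s{k}.png"); \n','')
s=s.replace("        if len(P)>15:","        if len(P)>15:\n            P=P[abs(P[:,0]-np.median(P[:,0]))<.008]")
s=s.replace('print("  axes"','Q=P[P[:,2]<np.median(P[:,2])+.02]; print("  fit x=a+b*w+c*z",np.linalg.lstsq(np.c_[np.ones(len(Q)),Q[:,1:]],Q[:,0],rcond=None)[0].round(4)); print("  axes"')
open('look.py','w').write(s)
E
python3 look.py 3
```

```text
t 8.6333 pos [0.4483 0.2205 0.2255] yaw_y -12.17 z [-0. -0. -1.] F [-0.03 -0.16 -1.64] op 0.0141 49.99755799770355 q6 0.567
scene wood 1327 [[-57.4, -53.2, 108.1], [-52.5, 23.1, 155.8], [-50.9, 62.2, 212.0]]
  fit x=a+b*w+c*z [-0.0524  0.0119 -0.0032]
  axes [-0.002 -0.84  -0.543] [ 1.    -0.011  0.013]
scene blue 17 [[-67.5, -3.6, 210.7], [-65.1, 4.2, 212.1], [-63.1, 20.7, 214.1]]
  fit x=a+b*w+c*z [-0.1003  0.0763  0.1642]
  axes [-0.075 -0.997  0.019] [ 0.243 -0.037 -0.969]
scene railtop 603 [[0.5, -95.1, 54.9], [9.5, 12.0, 59.2], [16.3, 97.2, 61.6]]
top wood 96 [[-60.2, -55.9, 123.1], [-55.3, -41.4, 209.0], [-52.5, -7.5, 213.9]]
  fit x=a+b*w+c*z [-0.0482  0.0426 -0.0298]
  axes [ 0.028 -0.055 -0.998] [-0.999  0.044 -0.03 ]
top blue 38 [[-66.1, -56.0, 121.0], [-64.3, -41.5, 211.5], [-61.8, -13.9, 214.4]]
  fit x=a+b*w+c*z [-0.066  -0.0087  0.0076]
  axes [-0.004 -0.317 -0.948] [ 1.     0.009 -0.008]
top railtop 239 [[0.4, -96.7, 55.9], [7.4, -37.1, 59.9], [15.8, 74.7, 63.2]]
```

send_rows([
  [[1,0,0,-0.05,0],[1,0,0,-0.12,0],[1,0,0,-0.2,0],[1,0,0,-0.28,0],[1,0,0,-0.36,0],[1,0,0,-0.43,0],[1,0,0,-0.48,0],[1,0,0,-0.51,0],[1,0,0,-0.51,0],[1,0,0,-0.51,0],[1,0,0,-0.51,0],[1,0,0,-0.51,0]],
])

```text
t: 9.73
tool_pos: [0.4489, 0.2217, 0.1248]
orientation: [2.441, 1.977, 0.003]
force: [0.2, -0.2, -1.5]
opening: 0.0136
gripper_force: 50.0
```

```bash
python3 - <<'E'
s=open('look.py').read().replace("[2,50,98]","[1,50,99]")
s+='''
    g=L[(L[...,0]>-.075)&(L[...,0]<-.035)&(abs(L[...,1])<.08)&(L[...,2]>.095-.03)&(L[...,2]<.085)]
    if len(g): print(nm,"plate band w",(np.percentile(g[:,1],[1,99])*1000).round(1))
    if nm=="scene":
        # red line position on the rail
        rd=((hsv[...,0]<8)|(hsv[...,0]>172))&(hsv[...,1]>110)&(abs(L[...,0]-.01)<.025)&(abs(L[...,1])<.03)
        print("red",(L[rd].mean(0)*1000).round(1),rd.sum())
'''
open('look.py','w').write(s)
E
python3 look.py 4
```

```text
t 9.7333 pos [0.4489 0.2217 0.1248] yaw_y -11.99 z [ 0.002  0.001 -1.   ] F [ 0.19 -0.16 -1.48] op 0.0136 49.99752938747406 q6 0.566
scene wood 941 [[-58.0, -50.6, 7.3], [-52.2, 26.8, 53.9], [-50.2, 63.5, 111.8]]
  fit x=a+b*w+c*z [-0.0525  0.0044  0.0029]
  axes [-0.005  0.745  0.667] [ 1.    -0.003  0.01 ]
scene railtop 614 [[-53.1, -98.2, 54.4], [9.0, 11.9, 59.1], [16.6, 98.4, 62.2]]
scene plate band w [-44.4  63.5]
red [ 9.8 -0.7 60.1] 8
top wood 67 [[-60.0, -54.9, 21.2], [-55.0, -42.6, 107.9], [-52.0, -15.9, 113.4]]
  fit x=a+b*w+c*z [-0.0507  0.047  -0.0296]
  axes [-0.023  0.132  0.991] [-0.998  0.049 -0.03 ]
top blue 29 [[-65.8, -54.7, 22.5], [-64.0, -41.3, 110.5], [-61.9, -8.7, 114.4]]
  fit x=a+b*w+c*z [-0.0649 -0.0136  0.0035]
  axes [-0.001  0.322  0.947] [ 1.     0.014 -0.004]
top railtop 199 [[0.1, -97.8, 56.1], [7.3, -47.8, 59.6], [16.0, 45.3, 63.5]]
top plate band w [-55.4 -25.3]
```

View pics/s4.png

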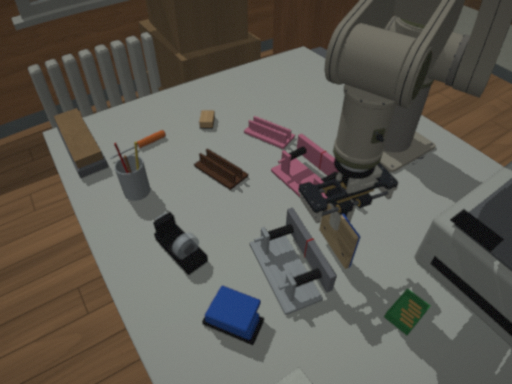

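The plate stands in front of the rail, wood face towards it: (340,235). It sits about 4.5 mm to the left (+y) and about 1 mm high, so I correct both while closing most of the 52 mm gap.

send_rows([
  [[1,0.02,-0.01,-0.005,0],[1,0.05,-0.02,-0.005,0],[1,0.08,-0.03,-0.005,0],[1,0.11,-0.04,-0.005,0],[1,0.14,-0.05,-0.005,0],[1,0.17,-0.06,-0.005,0],[1,0.19,-0.064,-0.005,0],[1,0.21,-0.067,-0.005,0],[1,0.216,-0.068,-0.005,0],[1,0.216,-0.068,-0.005,0],[1,0.216,-0.068,-0.005,0],[1,0.216,-0.068,-0.005,0]],
])

```text
t: 10.83
tool_pos: [0.4911, 0.2079, 0.1226]
orientation: [-2.441, -1.977, 0.0]
force: [-0.1, 0.6, -0.9]
opening: 0.014
gripper_force: 50.0
```

```bash
sed -i 's/(L\[...,0\]>-.075)&(L\[...,0\]<-.035)/(L[...,0]>-.04)\&(L[...,0]<.01)/' look.py; python3 look.py 5
```

```text
t 10.8333 pos [0.4911 0.2079 0.1226] yaw_y -11.98 z [-0.  0. -1.] F [-0.12  0.65 -0.89] op 0.014 49.99748468399048 q6 0.513
scene wood 492 [[-14.3, -56.5, 44.7], [-8.8, 28.6, 80.6], [-6.2, 59.2, 109.4]]
  fit x=a+b*w+c*z [-0.0087  0.0023  0.0019]
  axes [-0.005  0.949  0.316] [-1.     0.005 -0.029]
scene railtop 482 [[-16.5, -50.9, 54.3], [8.8, 34.0, 59.2], [16.4, 98.1, 63.0]]
scene plate band w [-60.4  59.1]
red [ 7.  -0.9 59.5] 9
top wood 49 [[-15.6, -59.3, 11.8], [-11.7, -45.9, 108.2], [-8.1, -23.8, 111.7]]
  fit x=a+b*w+c*z [-0.0114  0.0082  0.0012]
  axes [0.003 0.258 0.966] [-1.     0.009  0.001]
top blue 25 [[-21.7, -59.4, 22.4], [-19.5, -45.8, 108.3], [-17.8, -23.0, 112.1]]
  fit x=a+b*w+c*z [-0.0187 -0.0041 -0.0119]
  axes [-0.013  0.3    0.954] [-1.    -0.004 -0.012]
top railtop 158 [[0.4, -97.7, 56.1], [8.3, -58.2, 59.9], [16.1, -18.3, 64.4]]
top plate band w [-59.3 -44.5]
```

The plate is centred (w from -60 to +59), level and flat, with a gap of about 9 mm. I press in gently by 15 mm.

send_rows([
  [[1,0.006,-0.001,0,0],[1,0.012,-0.003,0,0],[1,0.018,-0.004,0,0],[1,0.024,-0.005,0,0],[1,0.03,-0.006,0,0],[1,0.036,-0.008,0,0],[1,0.042,-0.009,0,0],[1,0.048,-0.01,0,0],[1,0.054,-0.011,0,0],[1,0.06,-0.013,0,0],[1,0.067,-0.014,0,0],[1,0.073,-0.015,0,0],[1,0.073,-0.015,0,0],[1,0.073,-0.015,0,0],[1,0.073,-0.015,0,0],[1,0.073,-0.015,0,0]],
], force=60)

```text
t: 12.27
tool_pos: [0.5056, 0.2048, 0.1225]
orientation: [-2.441, -1.977, 0.001]
force: [-4.9, -0.7, 0.3]
opening: 0.0134
gripper_force: 60.0
```

```bash
python3 look.py 6
```

```text
t 12.2667 pos [0.5056 0.2048 0.1225] yaw_y -11.98 z [-0. -0. -1.] F [-4.93 -0.69  0.32] op 0.0134 60.03823757171631 q6 0.5
scene wood 352 [[0.6, -53.8, 60.0], [5.8, 32.7, 90.1], [8.0, 58.8, 110.2]]
  fit x=a+b*w+c*z [ 0.0091 -0.0098 -0.0389]
  axes [-0.013  0.994  0.106] [-0.999 -0.009 -0.042]
scene railtop 514 [[-0.5, -52.9, 54.4], [15.3, 33.3, 59.1], [23.2, 98.4, 63.1]]
scene plate band w [-60.   59.6]
red [14.4 -0.7 59.9] 9
top wood 45 [[-0.1, -59.6, 28.1], [3.2, -46.3, 109.0], [6.6, -23.2, 111.8]]
  fit x=a+b*w+c*z [ 0.0046  0.0185 -0.0056]
  axes [0.001 0.341 0.94 ] [-1.     0.019 -0.006]
top blue 26 [[-6.4, -59.4, 21.4], [-4.4, -44.3, 108.4], [-2.6, -23.3, 112.0]]
  fit x=a+b*w+c*z [-0.0036 -0.0017 -0.0087]
  axes [-0.009  0.291  0.957] [1.    0.002 0.009]
top railtop 157 [[7.2, -97.9, 55.5], [15.1, -58.8, 60.1], [23.0, -18.0, 64.1]]
top plate band w [-59.4 -58.7]
```

The rail has moved about 7 mm and the force reads 4.9 N, which agrees with 700 N/m. I add another 7 mm and then hold still.

send_rows([
  [[1,0.005,-0.001,0,0],[1,0.01,-0.002,0,0],[1,0.015,-0.003,0,0],[1,0.02,-0.004,0,0],[1,0.025,-0.005,0,0],[1,0.03,-0.006,0,0],[1,0.035,-0.007,0,0],[1,0.035,-0.007,0,0],[1,0.035,-0.007,0,0],[1,0.035,-0.007,0,0],[1,0.035,-0.007,0,0],[1,0.035,-0.007,0,0],[1,0.035,-0.007,0,0],[1,0.035,-0.007,0,0],[1,0.035,-0.007,0,0],[1,0.035,-0.007,0,0]],
])

```text
t: 13.7
tool_pos: [0.5119, 0.2035, 0.1225]
orientation: [-2.44, -1.977, 0.003]
force: [-9.9, 0.8, 3.7]
opening: 0.0136
gripper_force: 60.1
```

```bash
python3 look.py 7; python3 -c "
from h import *
for i in range(4): viewer.read_camera('top'); st()
import cv2
a=cv2.imread('pics/t7.png')[140:215,135:235]; b=cv2.imread('pics/s7.png')[175:300,250:417]
cv2.imwrite('pics/crop7.png',np.hstack([cv2.resize(a,(400,300)),cv2.resize(b,(400,300))]))"
```

```text
t 13.7 pos [0.5119 0.2035 0.1225] yaw_y -11.97 z [-0.002 -0.    -1.   ] F [-9.89  0.75  3.69] op 0.0136 60.05091905593872 q6 0.494
scene wood 348 [[6.1, -54.3, 60.7], [12.0, 32.3, 89.9], [13.5, 59.3, 109.9]]
  fit x=a+b*w+c*z [ 0.0155 -0.0153 -0.0403]
  axes [ 0.017 -0.999 -0.047] [-0.999 -0.015 -0.042]
scene railtop 507 [[6.4, -52.5, 54.4], [22.0, 33.3, 59.1], [29.6, 98.6, 62.5]]
scene plate band w [57.5 59.3]
red [22.  -1.1 59.3] 10
top wood 42 [[6.2, -59.6, 36.0], [9.3, -46.1, 108.5], [12.6, -23.7, 111.9]]
  fit x=a+b*w+c*z [ 0.0092 -0.0074 -0.0021]
  axes [-0.005  0.399  0.917] [-1.    -0.008 -0.002]
top blue 28 [[0.2, -59.4, 13.5], [2.0, -46.2, 107.4], [3.9, -22.1, 111.6]]
  fit x=a+b*w+c*z [ 0.0024 -0.0044 -0.0053]
  axes [-0.006  0.301  0.954] [-1.    -0.004 -0.005]
top railtop 153 [[13.7, -97.1, 55.5], [21.5, -59.0, 59.4], [29.2, -18.8, 64.1]]
top plate band w [-59.5 -58.8]
t 13.85 pos [0.5119 0.2034 0.1225] yaw_y -11.98 z [-0.002 -0.    -1.   ] F [-9.54  0.4   2.7 ] op 0.0133 60.05091369152069 q6 0.494
t 13.9 pos [0.5119 0.2034 0.1225] yaw_y -11.98 z [-0.002 -0.    -1.   ] F [-9.51  0.26  2.99] op 0.0137 60.05094051361084 q6 0.494
t 13.95 pos [0.5119 0.2034 0.1225] yaw_y -11.98 z [-0.002 -0.    -1.   ] F [-9.49  0.13  4.2 ] op 0.0138 60.05093336105347 q6 0.494
t 14.0 pos [0.5119 0.2035 0.1225] yaw_y -11.98 z [-0.002 -0.    -1.   ] F [-9.55 -0.27  4.08] op 0.0136 60.050910115242004 q6 0.494
```

View pics/crop7.png

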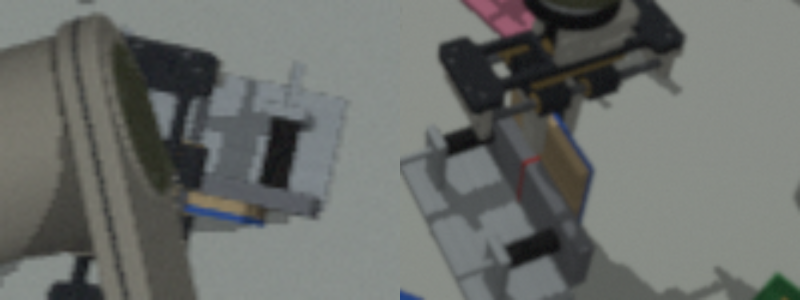

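The plate lies flat on the rail with its blue face out, centred and upright. The rail has travelled about 14 mm, the force is a steady 9.5 N or so, and the fingers stand clear above the rail. I hand it in.

```bash
python3 -c "
from h import *
print(order.close_job()); st()"
```

```text
the job is handed in; nothing more can be done
None
the job is handed in; nothing more can be done
```

The job is handed in with the guard still gripped and pressed flat on the rail at a steady 9.5 N or so, blue face out, centred within about 1 mm and level within about 2 mm by the camera; no verdict was shown.

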